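# Bring the carousel's empty hook to the stop and hang the pail

### The arm

A 7-joint arm with a two-finger parallel gripper is mounted at the origin on a cart in front of the work surface, level with it; the furniture and walls round the work are solid. World frame = base frame: x ahead of the robot, y to its left, z up, the work surface at z = 0. Lengths are in mm, angles in rad, forces in N, time in s.
With the tool pointing down it reaches from about 425 to 950 mm from the base axis. Payload 4.7 kg.
Tool frame: the origin (TCP) lies midway between the tips of the shut fingers; the grasp point (between the pads) lies grasp_offset behind it (grasp_offset is the distance from the TCP to the grasp point, in mm); z points along the fingers, y is the line along which they close (so a half turn about z gives the same grasp; the last joint's range is limited). The gripper opens to 87 mm and grips with 3 to 60 N. Pads are 19 mm wide; open, the fingers measure 117 mm over their backs; the gripper's body (75 mm by 190 mm) begins 51 mm behind the grasp point.
Start: joints at [-1.144, 0.469, -0.049, 1.532, 0.024, 1.141, -0.082], TCP at [297.086, 606.126, 222.573] pointing down, gripper open.
Joint ranges: [-2.59, 2.59], [-0.33, 1.99], [-1.39, 1.29], [0.1, 2.45], [-1.04, 4.18], [0.21, 1.99], [-2.66, 2.66]. Speed limits (rad/s): [2.57, 2.57, 3.14, 3.14, 3.14, 3.14, 3.14].

### API

Orientations are given as a unit quaternion [w, x, y, z].
In Python, from workcell import get_obs, capture, camera_info, close_job, cut_out, grasp_offset gives the robot as it stands. The module is installed in compiled form; this text tells all that it offers.
- The arm moves only by the tool play_rows, never from a script. Its arguments are lists of equal length, an entry for each row: "offset": the shift along the tool's x, y, z in mm, a list of three; "twist": the turn about the tool's z in degrees. In form: {"offset": [[tx, ty, tz], ...], "twist": [twist, ...]}. A call has 1 to 20 rows; each row is the pose to reach, as a shift and turn from the pose commanded when the call began, along the tool's axes at that moment; what a row does not reach only later rows make up. A row lasts 1/8 s, in which the tool goes at most 62.5 mm and 10.7 degrees, less where a joint would pass 70% of its speed; a pose out of reach is approached as far as the arm can. A call with a gripper value outside its range is refused whole. "claw" is the opening, from -1 (shut) to 1 (fully open), set as the call begins (left out, the last holds). The fingers move at their own pace and stop on an object; the grip force is fixed at half the most. Time passes only in rows, so rows that repeat a pose let the fingers close. It gives the time, the measured TCP pose, the force, the opening and the grip force at its end, in the units of the state.
- get_obs(): the state, without advancing time (a new reading comes with each control period).
- capture(name): name is "side" or "top"; returns (picture, depth): 400x640x3 uint8, red, green, blue; 400x640 float32, mm along the optical axis (not along the pixel's ray), 0 where there is no reading.
- camera_info(name): a dict with "fov_y" (degrees; the focal length in pixels is half the picture's height over the tangent of half this angle, whatever the lens; pixels are square), "cx", "cy" (the principal point, pixels), "rvec" (rotation vector, rad) and "tvec" (3), from world to camera coordinates, as OpenCV has them. Camera axes: x right, y down, z forward; pixel columns grow to the right and rows downward; lengths in mm; the calibration is good to about 2 mm. A picture is of the moment at which its call begins. camera_info takes no time and is no camera call.
- close_job(): hands the job in; it is judged then, once.
Trained networks look in the newest picture that a camera, given by its name, has taken for a name from the list of things; names that differ only in an ending like _2 or _b are one class to them, and where a whole thing is asked for, a point or a joint stands for the part that bears it (a point fixed in the world has none). Each returns a list of dicts, best first, with "p" (0 to 1); they miss things now and then, are a little off and sometimes report something else, mostly with a low value. They report only what shows in the picture. A call takes as long as a camera call.
- cut_out(name, camera): "mask" (400x640 bool, what is visible of it) and "rect" ([left, top, right, bottom] in pixels, round what is visible of it).
The state is a dict: "time": time; "joint_pos": joint angles; "dq": joint speeds; "joint_efforts": joint torques, N m; "tool_pos": TCP position; "tcp_rot": TCP orientation; "contact_force": force on the tool from outside, world axes, zero at the start; "wrist_torque": the same for the moment, N m; "gripper_width": finger opening in mm; "finger_force": force on a finger pad.
Only numpy, scipy, OpenCV 4.12 (cv2) and the standard library are available. Lean on these libraries where they do the work, as an engineer would, in place of code of your own. Each camera call takes 0.05 s, during which the arm holds its last target. There are 200 camera calls.

### The job

Turn the tasting-pick carousel anticlockwise (seen from above) by its upright pegs until its stop lug is pressed firmly, but gently, against the sprung red buffer, which brings the empty hook round to the loading place. Then hang the green pail by its bail on that empty hook and let go, leaving the carousel resting against the buffer. Keep the pail upright, do not force it onto the hook, and leave the jars and the cheeses where they stand.

Things in the scene. Friction and masses are not known exactly. Their poses are not given: they have to be found in the camera images.
- stand: Fixed grey round foot (170 mm across, 16 mm high at its rim) with a thin column that carries the carousel. Origin: on the vertical axis, at counter level. Its x axis points where the empty hook will roughly face at the stop: the true direction lies within 0.42 rad either side of it (plus up to 0.1 rad as the buffer gives).
- carousel: The turning head: wooden disc 150 mm across, top 177 mm above the counter, low brass dome (44 mm across) in its middle. Origin on the vertical axis at counter level; +x points along the empty hook. Hooks on +y, -x, -y carry white pails fixed to it (tops 225 mm high, 105 mm out). Yaw grows anticlockwise; it starts 0.75 to 2.55 rad short of the stop and stays where it is left.
- peg (a point): One of four upright brass turning pegs on the disc, 12 mm thick, 60 mm from the axis, half-way between the hooks (this one at 45 deg in the carousel's frame, the others at 135, 225, 315). Point: half-way up its free height, 192 mm above the counter; the peg rises from 177 to 206 mm. Steady drag of the carousel: about 5 N at a peg.
- stop_bracket: Clamp ring under the disc; its arm carries a sprung red buffer, 55 mm from the axis, 126 mm high. Origin on the axis at counter level, axes as the stand's. The arm's angle differs each time (+-0.42 rad) and this pose does not show it: the carousel's lug runs against the buffer, which gives 1 mm per 3 N. Firm is over 3 N for 0.3 s (8 N in all at a peg), gentle under 14 N (17 N there).
- stop_lug (a point): Dark steel lug (8 mm thick) screwed under the disc and turning with the carousel, at 45 deg in its frame, 55 mm from the axis; origin 126 mm above the counter. It meets the buffer on its anticlockwise side. When let go, the drag holds the carousel against the still slightly pressed buffer; turning it back by 0.03 rad loses that contact.
- hook_seat (a point): The bottom of the empty hook's saddle, on top of its brass bar (7 mm thick), 105 mm from the axis and 163.5 mm above the counter. Axes as those of the carousel: x points outward along the hook. The hook's upturned tip lies 17 mm farther out and its top is 18 mm above this point; the saddle is about 12 mm long along x.
- pail_grip (a point): The loose green pail, at the centre of its wooden grip block (20 x 20 x 36 mm, faces along the pail's x and y), 148 mm above the pail's underside. The block sits on a thin stem; free space below the block down to the bail bar is 18 mm. The pail weighs 0.14 to 0.28 kg, is 54 mm across and its rim is 55 mm high. It stands upright on the counter at the start.
- pail_bail (a point): The underside of the pail's bail bar at its middle, 43 mm straight below pail_grip, 105 mm above the pail's underside. The bar (7 mm thick) runs along the pail's y, slightly arched, between two uprights at y = +-24 mm, so that the opening under it is 41 mm wide and 50 mm high; a hook passes through it along the pail's x, either way round.
- pail: The loose green pail itself; origin under its centre, z up, axes as those of pail_grip.
- honey: Bystander: jar of honey with a red lid, 65 mm across, 100 mm high; origin under its centre.
- figs: Bystander: jam jar with a white lid, 72 mm across, 102 mm high; origin under its centre.
- drum_a: Bystander: small drum cheese, 69 mm across, 46 mm high; origin under its centre.

How it is judged (in metres and radians):
On the way, in this order (a step that is already met when the one before it is completed fails the run):
1. the carousel's lug is pressed against the buffer with more than 3 N (contact force between carousel and stop_bracket above 3 N), for 0.3 s.
2. the green pail hangs by its bail on the empty hook (distance between pail_bail and hook_seat below 0.015 m and contact force between pail and carousel above 0.7 N and angle between pail's own z axis and vertical below 0.3 rad), for 0.2 s.
At the end, for the whole second after the job is handed in: The green pail hangs at rest (under 0.05 m/s) by its bail on the empty hook: underside of the bail within 15 mm of the saddle, its weight (more than 0.7 N) on the carousel, upright within 0.3 rad; and the carousel still rests against the buffer with more than 0.2 N (all of step 2 and contact force between carousel and stop_bracket above 0.2 N and linear speed of pail below 0.05 m/s); the robot touches nothing.
It fails at once if the buffer is pressed with more than 14 N (contact force between carousel and stop_bracket above 14 N).
It fails at once if the pail is forced against the carousel with more than 15 N (contact force between pail and carousel above 15 N).
It fails at once if the pail is tipped by more than 0.7 rad (angle between pail's own z axis and vertical above 0.7 rad).
It fails at once if a jar or the near small drum cheese is moved more than 30 mm (distance of any of honey, figs, drum_a from where it was at the start of the episode above 0.03 m).
It also fails if it takes over 72 s, if anything falls off the work surface, if the arm or the gripper's body presses on something with over 40 N, if the wrist force passes 120 N, or if a joint passes its speed limit or range.

## Working session

There is one attempt and no reset: what is moved stays moved. The work goes in short steps, Python scripts to look and compute and a tool call to move; the robot and the scene stay as the last step left them, time stands still between calls to the robot, and variables do not carry over. Pictures are saved under pics/ and viewed, at most 10 in all, crops included, and the job is handed in when it is done.

Besides the shell and the picture viewer there is one more tool, called after ">>>" as name([rows], argument=value, ...), one row to a line, values as JSON. play_rows: Moves the arm, as the interface text tells. Its arguments: {"type":"object","properties":{"offset":{"type":"array"},"twist":{"type":"array"},"claw":{"type":"number"}},"required":["offset","twist"]}

```bash
mkdir -p pics; cat > h.py <<'E'
import numpy as np, cv2
from workcell import *
from scipy.spatial.transform import Rotation as R
def cam(n):
    c=camera_info(n); f=200/np.tan(np.radians(c['fov_y'])/2)
    return c,f,R.from_rotvec(np.ravel(c['rvec'])).as_matrix(),np.ravel(c['tvec'])
def cloud(n,d):
    c,f,Rm,t=cam(n); v,u=np.mgrid[:400,:640]
    P=np.stack([(u-c['cx'])/f*d,(v-c['cy'])/f*d,d],-1)
    W=(P-t)@Rm; W[d==0]=np.nan; return W
def proj(n,p):
    c,f,Rm,t=cam(n); q=Rm@np.asarray(p,float)+t; return c['cx']+f*q[0]/q[2],c['cy']+f*q[1]/q[2]
def save(n,a): cv2.imwrite('pics/'+n+'.png',np.ascontiguousarray(a[...,::-1]))
E
python3 - <<'E'
from h import *
ims=[]
for n in('side','top'):
    im,d=capture(n); save(n+'0',im); W=cloud(n,d); print(camera_info(n)); np.save(n+'0.npy',W)
    for k in('stand','carousel','peg','stop_bracket','stop_lug','hook_seat','pail_grip','pail_bail','pail','honey','figs','drum_a'):
        for r in cut_out(k,n)[:2]:
            w=W[r['mask']]; w=w[~np.isnan(w[:,0])]
            print(n,k,round(r['p'],2),np.round(r['rect']),len(w),np.round(np.percentile(w,[5,50,95],axis=0)).tolist() if len(w) else '')
o=get_obs();print(o,grasp_offset)
E
```

```text
{'fov_y': 54.72319473137471, 'cx': 319.54048123160385, 'cy': 194.76237565221544, 'rvec': array([ 0.33987469, -2.6769697 ,  1.41603671]), 'tvec': array([ 615.35624846,   53.27896745, 1104.08988065])}
side stand 0.73 [325. 122. 401. 226.] 4974 [[412.0, 20.0, 9.0], [488.0, 121.0, 113.0], [577.0, 196.0, 206.0]]
side carousel 0.96 [321. 121. 405. 218.] 3185 [[408.0, 29.0, 67.0], [469.0, 121.0, 175.0], [580.0, 199.0, 214.0]]
side peg 0.73 [321. 122. 400. 213.] 3175 [[408.0, 29.0, 66.0], [469.0, 120.0, 175.0], [580.0, 199.0, 214.0]]
side peg 0.21 [309. 207. 328. 269.] 806 [[530.0, 343.0, 7.0], [549.0, 370.0, 54.0], [570.0, 383.0, 161.0]]
side stop_bracket 0.53 [353. 171. 380. 178.] 104 [[478.0, -34.0, 34.0], [490.0, 119.0, 118.0], [515.0, 148.0, 137.0]]
side stop_lug 0.76 [320. 122. 399. 214.] 3229 [[407.0, 21.0, 63.0], [468.0, 119.0, 175.0], [581.0, 199.0, 214.0]]
side hook_seat 0.9 [325. 122. 400. 215.] 2950 [[410.0, 32.0, 69.0], [472.0, 126.0, 175.0], [577.0, 199.0, 212.0]]
side pail_grip 0.59 [308. 206. 329. 271.] 880 [[530.0, 284.0, -2.0], [549.0, 368.0, 54.0], [578.0, 383.0, 164.0]]
s
[... 2455 characters left out ...]
8999, -0.04858976,  1.53249467,  0.02409599,
        1.1409926 , -0.08230253]), 'dq': array([-0.00061114,  0.00016914, -0.00032107,  0.00073284, -0.00055729,
        0.0006407 , -0.00015366]), 'joint_efforts': array([ 1.06043319e-04, -5.07838941e+01, -8.07964546e-02, -2.36459756e+01,
       -6.13728049e-02,  3.10771319e-02,  1.24606152e-05]), 'tool_pos': array([297.09617061, 606.12733477, 222.58183438]), 'tcp_rot': array([-8.77649080e-06,  2.25934928e-01,  9.74142395e-01,  5.25196190e-05]), 'contact_force': array([-0.21104475, -0.44879685, -0.02052243]), 'wrist_torque': array([ 0.01221158, -0.02225865,  0.02481509]), 'finger_force': 0.0, 'gripper_width': 87.01590959109406} 18.700000000000003
```

```bash
python3 - <<'E'
from h import *
a=cv2.imread('pics/side0.png');b=cv2.imread('pics/top0.png')
cv2.imwrite('pics/s1.png',cv2.resize(a[100:360,240:440],None,fx=2,fy=2,interpolation=2)) if 0 else None
A=cv2.resize(a[100:290,290:420],None,fx=3,fy=3,interpolation=2)
B=cv2.resize(b[160:350,215:450][:, :],None,fx=1.74,fy=1.74,interpolation=2)
B=cv2.copyMakeBorder(B,0,A.shape[0]-B.shape[0],0,0,0)
cv2.imwrite('pics/c1.png',np.hstack([A,B])[:600,:800])
print(proj('side',[470,110,177]),proj('top',[470,110,177]))
E
```

```text
(np.float64(372.12217564947537), np.float64(154.60431168422048)) (np.float64(390.678676757902), np.float64(189.42323411596306))
```

View pics/c1.png

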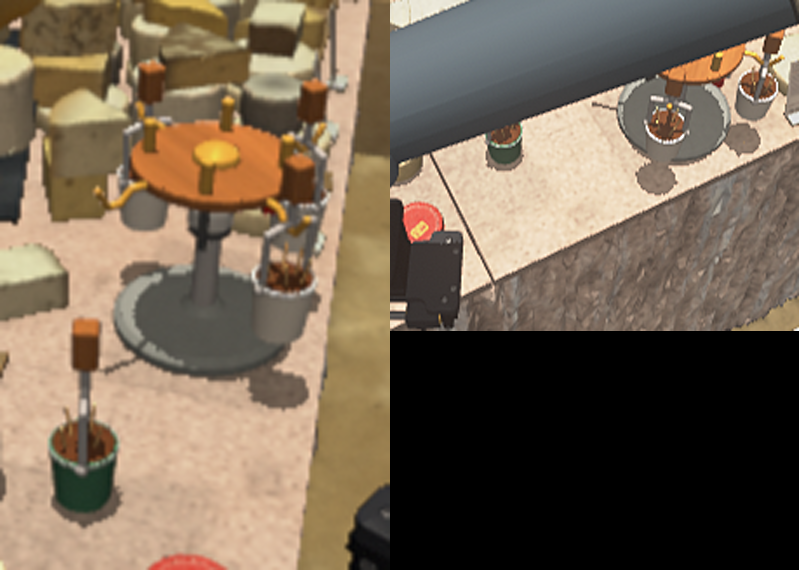

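View pics/side0.png

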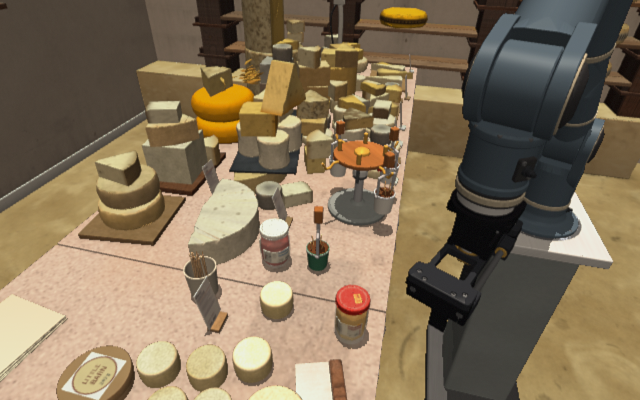

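View pics/top0.png

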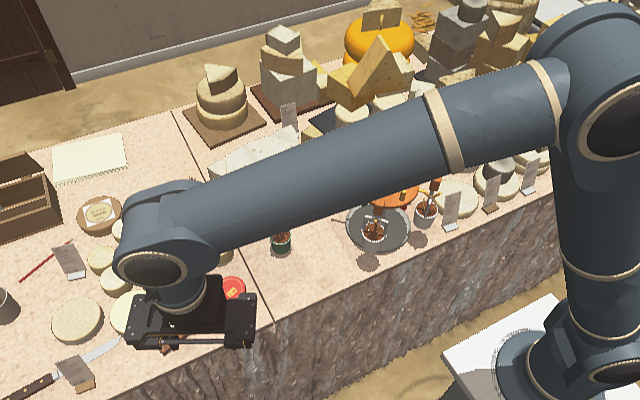

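```bash
python3 - <<'E'
from h import *
from scipy.optimize import least_squares
W=np.load('side0.npy'); im=cv2.imread('pics/side0.png')[...,::-1]
z=W[...,2]; roi=np.zeros(z.shape,bool); roi[110:235,305:410]=1
m=roi&(abs(z-177)<5)&(W[...,0]>330)
P=W[m]; print(len(P),P.min(0),P.max(0))
# edge circle from disc image: hull
h=cv2.convexHull(P[:,:2].astype(np.float32))[:,0]
c=least_squares(lambda q:np.hypot(P[:,0]-q[0],P[:,1]-q[1]).clip(75)-75,[P[:,0].mean(),P[:,1].mean()]).x
c2,r=cv2.minEnclosingCircle(P[:,:2].astype(np.float32));print(c,c2,r)
# foot rim
F=W[roi&(abs(z-14)<5)]; f=least_squares(lambda q:np.hypot(*(F[:,:2]-q[:2]).T).clip(85)-85,[490,120],loss='soft_l1').x
print('foot',len(F),F.min(0),F.max(0),f)
# dome & pegs
for lo,hi in((181,230),):
    k=(roi&(z>lo)&(z<hi)).astype(np.uint8); n,l,s,cc=cv2.connectedComponentsWithStats(k)
    for i in range(1,n):
        if s[i,4]>5:
            w=W[l==i]; print(cc[i].round(),s[i,4],np.median(w,0).round(1),w[:,2].max().round(),im[l==i].mean(0).round())
red=roi&(im[...,0]>90)&(im[...,1]<50)&(im[...,2]<60); print('red',[(x[::-1].tolist(),W[tuple(x)].round().tolist()) for x in np.argwhere(red)][:25])
hk=W[158:176,318:335]; ok=(z[158:176,318:335]>140)&(z[158:176,318:335]<195);print('hook',hk[ok].round()[::3].tolist())
# pail
R0=np.zeros_like(roi);R0[200:275,300:335]=1
for lo,hi in((128,164),(60,125),(50,60)):
    w=W[R0&(z>lo)&(z<hi)]; print('pail',lo,len(w),np.percentile(w,[2,50,98],axis=0).round(1).tolist())
E
```

```text
1104 [409.38191385  13.46548486 172.01578446] [588.4624458  194.84895017 181.89745618]
[493.82310105 104.29657763] (498.949951171875, 103.07149505615234) 125.68186950683594
foot 1324 [ 395.83933686 -638.7695078     9.00152507] [745.20735919 189.71301332  18.99106896] [503.62249816  92.13006833]
[340. 127.] 124 [571.4  35.3 208.8] 225.0 [103.  65.  38.]
[394. 134.] 136 [424.6  34.4 208.4] 225.0 [101.  65.  38.]
[365. 137.] 42 [499.1  46.9 193.7] 206.0 [131.  96.  46.]
[339. 143.] 40 [558.3 107.2 195.3] 206.0 [132.  95.  40.]
[388. 158.] 206 [426.5 181.6 205. ] 225.0 [108.  68.  34.]
[361. 153.] 137 [497.3 115.8 187.2] 206.0 [197. 147.  56.]
red [([379, 169], [449.0, 85.0, 123.0]), ([378, 170], [451.0, 89.0, 122.0]), ([379, 170], [449.0, 82.0, 118.0]), ([381, 195], [430.0, 195.0, 113.0])]
hook [[565.0, 135.0, 166.0], [564.0, 167.0, 172.0], [587.0, 191.0, 178.0], [563.0, 171.0, 171.0], [587.0, 192.0, 176.0], [580.0, 187.0, 174.0], [561.0, 168.0, 167.0], [580.0, 187.0, 171.0], [562.0, 175.0, 168.0], [579.0, 190.0, 170.0], [567.0, 174.0, 163.0], [583.0, 187.0, 165.0], [576.0, 181.0, 163.0], [569.0, 176.0, 161.0], [580.0, 185.0, 162.0], [572.0, 185.0, 163.0], [567.0, 175.0, 158.0], [574.0, 180.0, 157.0]]
pail 128 118 [[541.8, 354.0, 131.2], [550.6, 366.4, 148.5], [559.5, 369.3, 163.9]]
pail 60 129 [[539.0, 337.0, 60.3], [549.1, 370.8, 87.5], [566.9, 385.0, 122.1]]
pail 50 264 [[526.7, 333.9, 51.1], [548.7, 362.4, 54.5], [577.1, 384.2, 57.7]]
```

```bash
python3 - <<'E'
from h import *
from scipy.optimize import least_squares
W=np.load('side0.npy'); im=cv2.imread('pics/side0.png')[...,::-1].astype(int)
z=W[...,2]; roi=np.zeros(z.shape,bool); roi[110:235,305:410]=1
m=roi&(abs(z-177)<4)&(im[...,0]>150)&(im[...,0]-im[...,2]>90)
P=W[m]; print(len(P)); q,r=cv2.minEnclosingCircle(P[:,:2].astype(np.float32)); print(q,r,np.median(P[:,2]))
h=cv2.convexHull(P[:,:2].astype(np.float32))[:,0]
s=least_squares(lambda q:np.hypot(*(h-q).T)-75,q,loss='soft_l1').x; print('disc',s)
for u,v in((365,137),(339,143),(360,163),(340,127),(394,134),(388,158)):
    b=np.zeros_like(roi); b[v-18:v+18,u-10:u+10]=1
    for lo,hi in((202,208),(220,228)):
        w=W[b&(z>lo)&(z<hi)]; 
        if len(w)>3: print(u,v,lo,len(w),w.mean(0).round(1))
R0=np.zeros_like(roi);R0[200:275,300:335]=1
w=W[R0&(z>161)&(z<170)]; print('blocktop',len(w),w.mean(0),cv2.minAreaRect(w[:,:2].astype(np.float32)))
w=W[R0&(z>128)&(z<160)]; print('sides',cv2.minAreaRect(w[:,:2].astype(np.float32)))
w=W[R0&(z>62)&(z<112)&(abs(im-im.mean(-1,keepdims=True)).max(-1)<25)]; print(len(w)); 
for a in w[::4].round(): print(a.tolist(),end='')
rim=W[R0&(abs(z-55)<4)];h=cv2.convexHull(rim[:,:2].astype(np.float32))[:,0];print('rim',least_squares(lambda q:np.hypot(*(h-q).T)-27,[549,362],loss='soft_l1').x)
print('hooktip',)
b=np.zeros_like(roi);b[150:185,315:345]=1
k=b&(im[...,0]-im[...,2]>50)&(z>152)&(z<186)&(np.hypot(W[...,0]-s[0],W[...,1]-s[1])>80)
w=W[k]; a=np.arctan2(w[:,1]-s[1],w[:,0]-s[0]); print(len(w),np.median(a),np.hypot(*(w[:,:2]-s).T).max())
cv2.imwrite('pics/p2.png',cv2.resize(cv2.imread('pics/side0.png')[200:276,295:340],None,fx=7,fy=7,interpolation=2))
E
```

```text
933
(498.83990478515625, 102.3801040649414) 125.1124038696289 176.01700405049561
disc [486.29612241 144.728412  ]
365 137 202 19 [498.8 102.1 204.4]
339 143 202 27 [566.   64.4 204.5]
360 163 202 9 [498.4 165.4 204.5]
340 127 202 27 [566.   64.4 204.5]
340 127 220 27 [572.6  31.7 222.3]
394 134 202 32 [429.1  57.1 205. ]
394 134 220 32 [425.2  39.9 222.8]
388 158 202 34 [428.4 161.4 204.8]
388 158 220 39 [424.2 179.8 222.8]
blocktop 56 [552.08561359 359.9170506  164.33422656] ((552.3017578125, 359.105712890625), (17.14299774169922, 19.29664421081543), 14.316385269165039)
sides ((550.1000366210938, 366.29730224609375), (17.64802360534668, 4.9109344482421875), 10.448199272155762)
77
[556.0, 357.0, 108.0][549.0, 360.0, 109.0][552.0, 366.0, 108.0][551.0, 369.0, 108.0][550.0, 372.0, 107.0][550.0, 375.0, 107.0][549.0, 378.0, 107.0][548.0, 383.0, 108.0][547.0, 383.0, 106.0][547.0, 384.0, 104.0][547.0, 384.0, 100.0][545.0, 383.0, 97.0][549.0, 383.0, 91.0][547.0, 383.0, 88.0][544.0, 385.0, 87.0][549.0, 383.0, 79.0][547.0, 383.0, 77.0][544.0, 384.0, 75.0][549.0, 384.0, 68.0][545.0, 382.0, 64.0]rim [551.99614961 357.67324621]
hooktip
65 0.3590163243497318 110.98848508138178
```

View pics/p2.png

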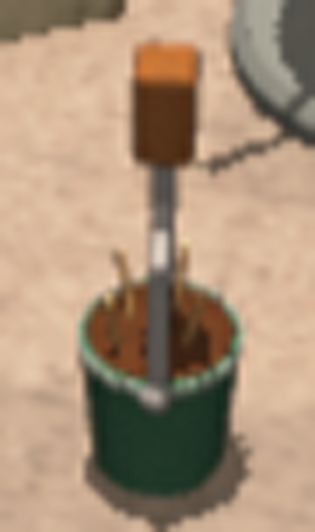

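>>> play_rows([
  [0, 0, -40],
  [0, 0, -60],
  [-30, -22, -60],
  [-61, -45, -60],
  [-91, -67, -60],
  [-121, -89, -60],
  [-152, -112, -60],
  [-182, -134, -60],
  [-212, -156, -60],
  [-243, -178, -60],
  [-273, -201, -60],
  [-303, -223, -60],
  [-334, -245, -60],
  [-364, -268, -60],
  [-394, -290, -60],
  [-425, -312, -60],
  [-455, -334.5, -60],
  [-455, -334.5, -60],
  [-455, -334.5, -60],
], twist=[0, 0, 10.3, 20.5, 30.8, 41, 51.3, 61.6, 71.8, 82.1, 92.3, 102.6, 112.9, 123.1, 133.4, 143.6, 153.9, 153.9, 153.9], claw=0)

```text
time: 3.68
tool_pos: [558.1, 106.4, 282.4]
tcp_rot: [-0.0, 1.0, 0.001, -0.0]
contact_force: [-0.6, 0.1, -0.5]
gripper_width: 43.5
finger_force: 0.0
```

```bash
python3 - <<'E'
from h import *
o=get_obs(); print(o['time'],o['tool_pos'],o['tcp_rot'],o['joint_pos'],o['contact_force'],o['gripper_width'])
for n in('side','top'):
    im,d=capture(n); save(n+'1',im); np.save(n+'1.npy',cloud(n,d))
a=cv2.imread('pics/side1.png')[90:280,270:450];b=cv2.imread('pics/top1.png')[130:320,240:460]
cv2.imwrite('pics/c3.png',np.hstack([cv2.resize(x,None,fx=1.99,fy=1.99,interpolation=2) for x in(a,b)]))
print(proj('top',[498.4,105.5,177]),proj('side',[498.4,105.5,177]))
E
```

```text
3.675 [558.08772351 106.43048749 282.41071484] [-4.08908827e-04  9.99999537e-01  8.34891886e-04 -2.50296853e-04] [-0.76224107  0.27117658  0.62626825  1.74300943 -0.17140583  1.18259416
 -1.65718255] [-0.61170135  0.11908607 -0.45619662] 43.54401630122202
(np.float64(385.5137685581115), np.float64(180.39679431599893)) (np.float64(361.5425042707054), np.float64(152.3755915005246))
```

View pics/c3.png

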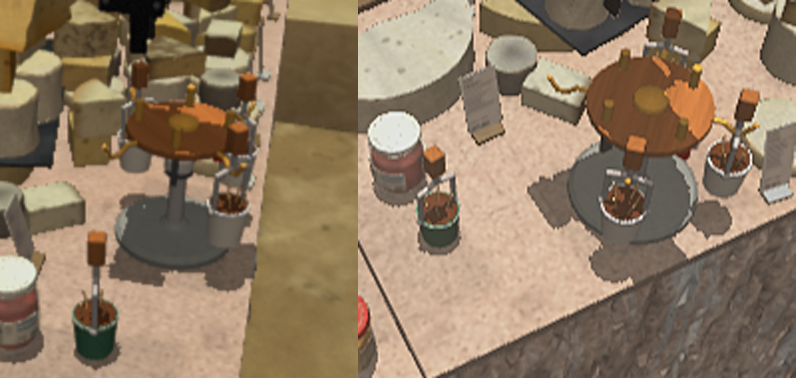

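```bash
python3 - <<'E'
from h import *
from scipy.optimize import least_squares
W=np.load('top1.npy'); im=cv2.imread('pics/top1.png')[...,::-1].astype(int); z=W[...,2]
roi=np.zeros(z.shape,bool); roi[125:260,330:460]=1
m=roi&(abs(z-177)<4)&(im[...,0]-im[...,2]>40); n,l,s,c=cv2.connectedComponentsWithStats(m.astype(np.uint8)); i=1+s[1:,4].argmax(); P=W[l==i]
print(len(P),np.median(P[:,2]),cv2.minEnclosingCircle(P[:,:2].astype(np.float32)))
k=roi&(z>199)&(z<209); n,l,s,c=cv2.connectedComponentsWithStats(k.astype(np.uint8))
for i in range(1,n):
    if s[i,4]>3: print('peg?',c[i].round(),s[i,4],W[l==i].mean(0).round(1))
k=roi&(z>220)&(z<229); n,l,s,c=cv2.connectedComponentsWithStats(k.astype(np.uint8))
for i in range(1,n):
    if s[i,4]>3: print('blk',c[i].round(),s[i,4],W[l==i].mean(0).round(1))
k=np.zeros_like(roi);k[195:220,390:415]=1;k&=(im[...,0]>90)&(im[...,1]<60)
print('red',W[k].round().tolist())
k=roi&(im[...,0]-im[...,2]>60)&(z>158)&(z<185)&(np.hypot(W[...,0]-498.4,W[...,1]-105.5)>85)
w=W[k]; print('hook',[[*map(round,p.tolist()),round(np.degrees(np.arctan2(p[1]-105.5,p[0]-498.4)))] for p in w[::3]])
for p in('pail',):
    R0=np.zeros_like(roi);R0[190:260,265:300]=1
    w=W[R0&(z>161)&(z<170)];print('green',len(w),w.mean(0),cv2.minAreaRect(w[:,:2].astype(np.float32)))
    w=W[R0&(z>98)&(z<115)];print(cv2.minAreaRect(w[:,:2].astype(np.float32)))
E
```

```text
2038 176.47344860644154 ((503.2208557128906, 98.24952697753906), 82.30011749267578)
peg? [397. 144.] 26 [565.5  34.6 203.8]
peg? [374. 156.] 21 [555.9 104.5 204.4]
peg? [410. 164.] 22 [496.2  44.3 204.2]
peg? [366. 182.] 24 [496.1 163.5 203.6]
peg? [434. 186.] 32 [418.8  35.1 203.8]
peg? [403. 191.] 25 [437.  103.6 204. ]
peg? [378. 210.] 27 [416.5 182.9 203.7]
blk [398. 136.] 54 [571.   30.6 223.4]
blk [436. 178.] 65 [422.9  29.6 223.4]
blk [379. 202.] 69 [422.4 177.5 223.5]
red [[443.0, 81.0, 134.0], [441.0, 79.0, 134.0], [441.0, 82.0, 133.0], [442.0, 77.0, 129.0], [443.0, 83.0, 119.0], [440.0, 80.0, 121.0]]
hook [[561, 43, 175, -45], [559, 41, 173, -47], [582, 190, 183, 45], [583, 192, 177, 46], [582, 185, 174, 44], [580, 188, 170, 45], [575, 185, 171, 46], [577, 181, 163, 44], [576, 184, 162, 46], [561, 172, 170, 47], [572, 184, 162, 47], [569, 178, 162, 46], [563, 173, 166, 46], [569, 180, 160, 47], [563, 175, 163, 47], [439, 41, 171, -133], [435, 48, 175, -137], [432, 42, 175, -136], [414, 15, 180, -133], [433, 40, 170, -135], [411, 16, 180, -134], [432, 37, 166, -134], [412, 22, 179, -136], [409, 15, 178, -134], [428, 33, 163, -134], [410, 22, 177, -136], [426, 31, 161, -134], [416, 23, 167, -135], [426, 33, 159, -135], [416, 25, 165, -136], [416, 24, 161, -135], [413, 191, 178, 135], [410, 192, 179, 135], [410, 190, 174, 137]]
green 68 [550.30709471 357.75705046 164.71822362] ((550.8717651367188, 357.8242492675781), (21.501705169677734, 17.745059967041016), 7.794281482696533)
((595.5546875, 344.1944274902344), (48.47352981567383, 121.58512878417969), 73.53089141845703)
```

>>> play_rows([
  [-0.8, 0, 50],
  [-0.8, 1, 80],
  [-0.8, 1, 95],
  [-0.8, -5, 95],
  [-0.8, -11, 95],
  [-0.8, -11, 95],
], twist=[0, 0, 0, 0, 0, 0])

```text
time: 4.53
tool_pos: [558.4, 117.8, 188.7]
tcp_rot: [-0.001, 1.0, 0.001, 0.001]
contact_force: [-0.2, 0.6, -0.4]
gripper_width: 43.7
finger_force: 0.0
```

```bash
cat > rows.py <<'E'
import sys; from h import *
# rows from present pose: python3 rows.py lead phi0.. ; poses C+R(phi)(60,lead), tool x at world angle phi
def rows(phis,lead,C=(497.3,104.7),cmd=None):
    o=get_obs(); p=o['tool_pos'][:2] if cmd is None else np.array(cmd[:2]); q=o['tcp_rot']
    Rm=R.from_quat(np.r_[q[1:],q[0]]).as_matrix(); a0=np.degrees(np.arctan2(Rm[1,0],Rm[0,0])) if cmd is None else cmd[2]
    a=np.radians(a0); ex=np.array([np.cos(a),np.sin(a)]); ey=np.array([np.sin(a),-np.cos(a)])
    off=[];tw=[]
    for f in phis:
        r=np.radians(f); w=np.array(C)+[60*np.cos(r)-lead*np.sin(r),60*np.sin(r)+lead*np.cos(r)]-p
        off.append([round(float(w@ex),1),round(float(w@ey),1),0]); tw.append(round(float(a0-f),1))
    print(off);print(tw)
E
python3 - <<'E'
from rows import *
o=get_obs();print(o['time'],o['tool_pos'],o['contact_force'])
rows(np.arange(1,21)*3.75,15.7)
E
```

```text
4.525 [558.36932882 117.78310083 188.68481562] [-0.15875075  0.64865422 -0.39268575]
[[-2.2, -6.5, 0], [-3.6, -10.3, 0], [-5.3, -14.0, 0], [-7.2, -17.6, 0], [-9.3, -21.1, 0], [-11.6, -24.4, 0], [-14.2, -27.6, 0], [-16.9, -30.5, 0], [-19.9, -33.3, 0], [-23.0, -35.9, 0], [-26.3, -38.3, 0], [-29.7, -40.5, 0], [-33.2, -42.4, 0], [-36.9, -44.1, 0], [-40.7, -45.6, 0], [-44.6, -46.8, 0], [-48.5, -47.7, 0], [-52.5, -48.4, 0], [-56.6, -48.9, 0], [-60.6, -49.0, 0]]
[-3.7, -7.4, -11.2, -14.9, -18.7, -22.4, -26.2, -29.9, -33.7, -37.4, -41.2, -44.9, -48.7, -52.4, -56.2, -59.9, -63.7, -67.4, -71.2, -74.9]
```

>>> play_rows([
  [-2.2, -6.5, 0],
  [-3.6, -10.3, 0],
  [-5.3, -14.0, 0],
  [-7.2, -17.6, 0],
  [-9.3, -21.1, 0],
  [-11.6, -24.4, 0],
  [-14.2, -27.6, 0],
  [-16.9, -30.5, 0],
  [-19.9, -33.3, 0],
  [-23.0, -35.9, 0],
  [-26.3, -38.3, 0],
  [-29.7, -40.5, 0],
  [-33.2, -42.4, 0],
  [-36.9, -44.1, 0],
  [-40.7, -45.6, 0],
  [-44.6, -46.8, 0],
  [-48.5, -47.7, 0],
  [-52.5, -48.4, 0],
  [-56.6, -48.9, 0],
], twist=[-3.7, -7.4, -11.2, -14.9, -18.7, -22.4, -26.2, -29.9, -33.7, -37.4, -41.2, -44.9, -48.7, -52.4, -56.2, -59.9, -63.7, -67.4, -71.2])

```text
time: 6.9
tool_pos: [503.6, 164.5, 188.5]
tcp_rot: [0.002, 0.813, 0.582, 0.002]
contact_force: [4.6, -1.6, -3.1]
gripper_width: 43.3
finger_force: 2.7
```

```bash
python3 - <<'E'
from rows import *
o=get_obs();print(o['time'],o['tool_pos'],o['contact_force'],o['tcp_rot'])
for n in('side','top'):
    im,d=capture(n); save(n+'2',im); np.save(n+'2.npy',cloud(n,d))
    W=np.load(n+'2.npy');z=W[...,2]; k=(z>200)&(z<228)&(np.hypot(W[...,0]-497.3,W[...,1]-104.7)<125)
    n_,l,s,c=cv2.connectedComponentsWithStats(k.astype(np.uint8))
    for i in range(1,n_):
        if s[i,4]>5:
            w=W[l==i].mean(0)
            print(n,c[i].round(),s[i,4],w.round(1),np.hypot(w[0]-497.3,w[1]-104.7).round(),np.degrees(np.arctan2(w[1]-104.7,w[0]-497.3)).round(1))
a=cv2.imread('pics/side2.png')[100:230,300:430];b=cv2.imread('pics/top2.png')[125:255,320:460]
cv2.imwrite('pics/c4.png',np.hstack([cv2.resize(x,None,fx=2.9,fy=2.9,interpolation=2) for x in(a,b)]))
E
```

```text
6.9 [503.55538024 164.53701092 188.52936475] [ 4.62696443 -1.55591392 -3.11999566] [0.00178347 0.81286594 0.58244286 0.00247089]
side [354. 127.] 7 [536.2  16.8 204. ] 96.0 -66.1
side [402. 137.] 85 [402.5  65.1 214.1] 103.0 -157.3
side [323. 143.] 94 [592.1 154.3 214.5] 107.0 27.6
side [347. 148.] 87 [527.6 161.8 212.7] 65.0 62.0
side [367. 154.] 70 [478.  179.3 214.6] 77.0 104.5
side [383. 150.] 14 [442.7 125.8 202.9] 59.0 158.8
top [412. 144.] 116 [540.3  11.6 216.2] 103.0 -65.2
top [345. 152.] 11 [594.1 160.3 209.9] 112.0 29.9
top [349. 156.] 7 [584.3 155.7 202.7] 101.0 30.4
top [414. 170.] 21 [477.6  46.8 203.8] 61.0 -108.8
top [430. 191.] 134 [400.6  60.7 216.9] 106.0 -155.5
top [395. 193.] 19 [439.  123.1 204.7] 61.0 162.4
```

View pics/c4.png

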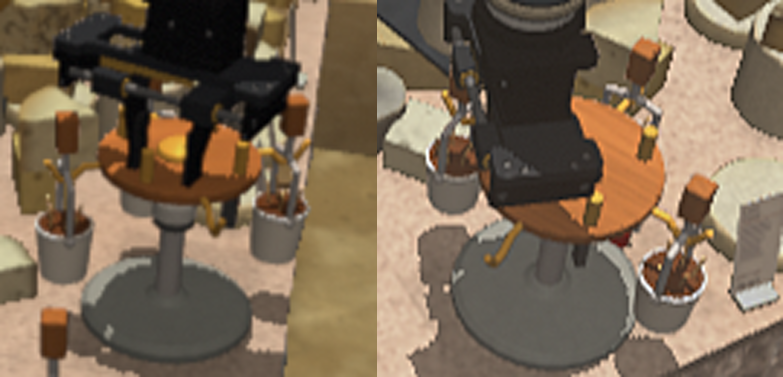

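```bash
python3 - <<'E'
from rows import *
o=get_obs();print(o['time'],o['tool_pos'],o['contact_force'])
rows(71.25+np.arange(1,11)*1.5,15.7,cmd=(501.8,166.6,71.25))
E
```

```text
7.0 [502.71325625 164.94684904 188.59881498] [ 2.81426356 -1.24253549 -1.72698889]
[[-0.5, -1.6, 0], [-1.0, -3.2, 0], [-1.5, -4.7, 0], [-2.0, -6.2, 0], [-2.6, -7.8, 0], [-3.3, -9.3, 0], [-3.9, -10.7, 0], [-4.6, -12.2, 0], [-5.4, -13.6, 0], [-6.2, -15.1, 0]]
[-1.5, -3.0, -4.5, -6.0, -7.5, -9.0, -10.5, -12.0, -13.5, -15.0]
```

>>> play_rows([
  [-0.5, -1.6, 0],
  [-1.0, -3.2, 0],
  [-1.5, -4.7, 0],
  [-2.0, -6.2, 0],
  [-2.6, -7.8, 0],
  [-3.3, -9.3, 0],
  [-3.9, -10.7, 0],
  [-4.6, -12.2, 0],
  [-5.4, -13.6, 0],
  [-6.2, -15.1, 0],
], twist=[-1.5, -3.0, -4.5, -6.0, -7.5, -9.0, -10.5, -12.0, -13.5, -15.0])

```text
time: 8.25
tool_pos: [486.9, 164.0, 188.6]
tcp_rot: [0.001, 0.73, 0.683, 0.002]
contact_force: [4.8, -1.2, -0.9]
gripper_width: 43.7
finger_force: 2.5
```

```bash
python3 - <<'E'
from rows import *
rows(86.25+np.arange(1,6)*1,15.7,cmd=(485.6,165.6,86.25))
im,d=capture('top');save('top3',im);W=cloud('top',d)
im=im.astype(int);k=np.zeros((400,640),bool);k[190:225,370:415]=1
r=k&(im[...,0]>80)&(im[...,1]<60)&(im[...,2]<70)
print('red',W[r].round().tolist()[:12],np.argwhere(r).mean(0) if r.any() else '')
k&=(W[...,2]>110)&(W[...,2]<145)&(im.max(-1)<90)&~r
w=W[k];print(len(w),w.mean(0) if len(w) else '',w[::4].round().tolist())
E
```

```text
[[-0.3, -1.1, 0], [-0.6, -2.1, 0], [-0.9, -3.2, 0], [-1.2, -4.2, 0], [-1.6, -5.2, 0]]
[-1.0, -2.0, -3.0, -4.0, -5.0]
red [[398.0, 134.0, 257.0], [401.0, 161.0, 257.0], [449.0, 112.0, 178.0], [400.0, 170.0, 259.0], [451.0, 127.0, 177.0], [425.0, 88.0, 173.0], [452.0, 155.0, 177.0], [462.0, 169.0, 170.0], [461.0, 167.0, 170.0], [458.0, 167.0, 173.0], [456.0, 165.0, 171.0], [455.0, 163.0, 170.0]] [205.32653061 392.12244898]
45 [440.45810267 104.21981561 130.41100999] [[451.0, 61.0, 121.0], [440.0, 82.0, 130.0], [438.0, 108.0, 143.0], [444.0, 110.0, 134.0], [437.0, 105.0, 139.0], [440.0, 110.0, 135.0], [448.0, 111.0, 123.0], [436.0, 110.0, 136.0], [441.0, 111.0, 126.0], [442.0, 110.0, 122.0], [440.0, 111.0, 121.0], [437.0, 110.0, 119.0]]
```

>>> play_rows([
  [-0.3, -1.1, 0],
  [-0.6, -2.1, 0],
  [-0.9, -3.2, 0],
  [-1.2, -4.2, 0],
  [-1.6, -5.2, 0],
], twist=[-1.0, -2.0, -3.0, -4.0, -5.0])

```text
time: 8.93
tool_pos: [481.3, 162.8, 188.5]
tcp_rot: [0.001, 0.7, 0.714, 0.002]
contact_force: [4.8, -1.3, -0.2]
gripper_width: 44.0
finger_force: 2.4
```

>>> play_rows([
  [-0.3, -1.1, 0],
  [-0.6, -2.1, 0],
], twist=[-1.0, -2.0])

```text
time: 9.18
tool_pos: [479.3, 162.2, 188.5]
tcp_rot: [0.001, 0.688, 0.726, 0.002]
contact_force: [5.1, -1.7, 0.2]
gripper_width: 43.4
finger_force: 2.4
```

>>> play_rows([
  [-0.3, -1.1, 0],
  [-0.6, -2.1, 0],
], twist=[-1.0, -2.0])

```text
time: 9.43
tool_pos: [477.2, 161.5, 188.5]
tcp_rot: [0.001, 0.675, 0.738, 0.002]
contact_force: [5.1, -1.7, -0.4]
gripper_width: 43.5
finger_force: 2.4
```

>>> play_rows([
  [-0.3, -1.1, 0],
  [-0.6, -2.1, 0],
], twist=[-1.0, -2.0])

```text
time: 9.68
tool_pos: [475.2, 160.8, 188.5]
tcp_rot: [0.001, 0.662, 0.75, 0.002]
contact_force: [5.3, -1.7, -1.5]
gripper_width: 43.5
finger_force: 2.4
```

>>> play_rows([
  [-0.3, -1.1, 0],
], twist=[-1.0])

```text
time: 9.8
tool_pos: [474.2, 160.3, 188.5]
tcp_rot: [0.001, 0.655, 0.755, 0.002]
contact_force: [4.9, -1.9, -1.2]
gripper_width: 43.6
finger_force: 2.4
```

>>> play_rows([
  [-0.3, -1.1, 0],
], twist=[-1.0])

```text
time: 9.93
tool_pos: [473.1, 159.9, 188.5]
tcp_rot: [0.001, 0.649, 0.761, 0.002]
contact_force: [5.4, -1.7, -0.3]
gripper_width: 43.5
finger_force: 2.4
```

>>> play_rows([
  [-0.3, -1.1, 0],
], twist=[-1.0])

```text
time: 10.05
tool_pos: [472.1, 159.5, 188.5]
tcp_rot: [0.001, 0.642, 0.767, 0.002]
contact_force: [4.7, -1.3, 0.2]
gripper_width: 43.5
finger_force: 2.4
```

>>> play_rows([
  [-0.3, -1.1, 0],
  [-0.6, -2.1, 0],
], twist=[-1.0, -2.0])

```text
time: 10.3
tool_pos: [470.1, 158.5, 188.5]
tcp_rot: [0.001, 0.628, 0.778, 0.002]
contact_force: [5.4, -1.3, -0.9]
gripper_width: 43.8
finger_force: 2.4
```

```bash
python3 - <<'E'
from h import *
im,d=capture('top');save('top4',im);W=cloud('top',d)
x=cv2.imread('pics/top4.png')[150:250,340:450]; cv2.imwrite('pics/c5.png',cv2.resize(x,None,fx=5.5,fy=5.5,interpolation=2))
E
```

```text
(no output)
```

View pics/c5.png

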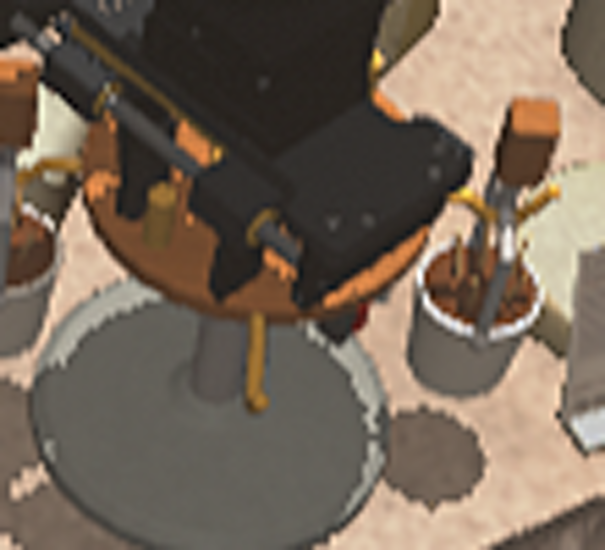

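>>> play_rows([
  [-0.3, -1.1, 0],
], twist=[-1.0])

```text
time: 10.48
tool_pos: [469.1, 158.0, 188.5]
tcp_rot: [0.001, 0.622, 0.783, 0.002]
contact_force: [4.3, -1.6, 0.0]
gripper_width: 43.7
finger_force: 2.4
```

>>> play_rows([
  [-0.3, -1.1, 0],
], twist=[-1.0])

```text
time: 10.6
tool_pos: [468.0, 157.5, 188.5]
tcp_rot: [0.001, 0.615, 0.789, 0.002]
contact_force: [5.3, -0.9, 0.2]
gripper_width: 43.5
finger_force: 2.4
```

>>> play_rows([
  [-0.3, -1.1, 0],
], twist=[-1.0])

```text
time: 10.72
tool_pos: [467.3, 157.0, 188.5]
tcp_rot: [0.002, 0.608, 0.794, 0.002]
contact_force: [6.9, -1.1, -1.5]
gripper_width: 43.5
finger_force: 3.2
```

>>> play_rows([
  [-0.3, -1.1, 0],
], twist=[-1.0])

```text
time: 10.85
tool_pos: [466.8, 156.5, 188.6]
tcp_rot: [0.002, 0.601, 0.799, 0.002]
contact_force: [7.4, -0.5, -3.8]
gripper_width: 43.6
finger_force: 3.8
```

>>> play_rows([
  [0, -0.6, 0],
], twist=[0])

```text
time: 10.98
tool_pos: [466.6, 156.5, 188.6]
tcp_rot: [0.002, 0.601, 0.799, 0.003]
contact_force: [9.5, -1.5, -3.6]
gripper_width: 43.5
finger_force: 4.2
```

>>> play_rows([
  [0, -0.8, 0],
  [0, -0.8, 0],
], twist=[0, 0])

```text
time: 11.22
tool_pos: [466.1, 156.4, 188.5]
tcp_rot: [0.002, 0.601, 0.799, 0.003]
contact_force: [9.1, 1.2, -3.1]
gripper_width: 44.0
finger_force: 4.3
```

>>> play_rows([
  [0, -0.6, 0],
  [0, -0.6, 0],
  [0, -0.6, 0],
], twist=[0, 0, 0])

```text
time: 11.6
tool_pos: [465.8, 156.3, 188.5]
tcp_rot: [0.003, 0.601, 0.799, 0.003]
contact_force: [9.5, 0.3, -4.7]
gripper_width: 43.8
finger_force: 4.8
```

>>> play_rows([
  [0, -1.0, 0],
  [0, -1.0, 0],
  [0, -1.0, 0],
  [0, -1.0, 0],
], twist=[0, 0, 0, 0])

```text
time: 12.1
tool_pos: [465.2, 156.2, 188.6]
tcp_rot: [0.003, 0.601, 0.799, 0.003]
contact_force: [11.1, 0.2, -5.8]
gripper_width: 43.6
finger_force: 5.3
```

>>> play_rows([
  [0, 3, 0],
  [0, 7, 0],
  [0, 13, 0],
  [0, 13, 0],
  [0, 13, -30],
  [0, 13, -80],
  [0, 13, -100],
  [0, 13, -100],
], twist=[0, 0, 0, 0, 0, 0, 0, 0])

```text
time: 13.1
tool_pos: [474.3, 159.6, 288.9]
tcp_rot: [0.001, 0.6, 0.8, 0.001]
contact_force: [0.0, -0.2, -0.0]
gripper_width: 43.3
finger_force: 0.0
```

```bash
python3 - <<'E'
from h import *
o=get_obs();print(o['time'],o['tool_pos'],o['tcp_rot'],o['joint_pos'],o['contact_force'])
C={'top':(496.3,104.0),'side':(498.4,105.6)}
for n in('side','top'):
    im,d=capture(n); save(n+'5',im); W=cloud(n,d); np.save(n+'5.npy',W);z=W[...,2]; c0=np.array(C[n])
    rr=np.hypot(*np.moveaxis(W[...,:2]-c0,-1,0)); im=im.astype(int)
    for lo,hi,r0,r1 in((199,209,50,70),(219,229,85,125)):
        n_,l,s,c=cv2.connectedComponentsWithStats(((z>lo)&(z<hi)&(rr<r1)&(rr>r0)).astype(np.uint8))
        for i in range(1,n_):
            if s[i,4]>8:
                w=W[l==i].mean(0)
                print(n,lo,c[i].round(),s[i,4],w.round(1),np.hypot(*(w[:2]-c0)).round(1),np.degrees(np.arctan2(*(w[:2]-c0)[::-1])).round(1))
    a=np.degrees(np.arctan2(W[...,1]-c0[1],W[...,0]-c0[0]))
    k=(rr>88)&(rr<130)&(z>155)&(z<186)&(a>120)&(a<180)&(im[...,0]-im[...,2]>40)
    print('hook',k.sum(),np.median(a[k]) if k.any() else '',W[k][::4].round().tolist())
E
```

```text
13.1 [474.27025793 159.59426816 288.85470827] [5.16018666e-04 6.00486797e-01 7.99633190e-01 1.45018530e-03] [-0.61117833  0.11866586  0.22481285  1.86222786 -0.02943705  1.16079647
 -0.0936631 ] [ 0.01824412 -0.21925785 -0.03445949]
side 199 [360. 133.] 14 [515.   47.8 203.2] 60.1 -74.0
side 199 [339. 143.] 16 [556.3 121.6 203. ] 60.1 15.4
side 199 [385. 143.] 16 [440.7  88.7 203. ] 60.1 -163.6
side 199 [365. 155.] 17 [482.3 163.1 203.1] 59.7 105.6
side 219 [332. 125.] 31 [589.9  55.9 222.1] 104.1 -28.5
side 219 [387. 125.] 27 [447.5  15.2 222. ] 103.8 -119.4
side 219 [336. 150.] 43 [548.6 197.9 222.2] 105.1 61.5
hook 50 151.00464840509892 [[422.0, 150.0, 173.0], [419.0, 152.0, 169.0], [390.0, 166.0, 181.0], [397.0, 161.0, 174.0], [418.0, 153.0, 163.0], [399.0, 161.0, 171.0], [415.0, 152.0, 160.0], [401.0, 159.0, 167.0], [415.0, 148.0, 156.0], [405.0, 158.0, 163.0], [396.0, 159.0, 165.0], [402.0, 158.0, 160.0], [402.0, 158.0, 158.0]]
top 199 [369. 159.] 18 [553.6 120.3 203.3] 59.6 15.9
top 199 [370. 186.] 23 [480.6 161.  204.2] 59.2 105.4
top 199 [409. 188.] 28 [439.   87.6 204. ] 59.6 -164.0
top 219 [342. 166.] 61 [547.2 196.4 223. ] 105.5 61.2
top 219 [436. 168.] 68 [446.   12.6 223. ] 104.3 -118.8
hook 41 150.75356715313106 [[420.0, 149.0, 174.0], [418.0, 145.0, 171.0], [416.0, 151.0, 168.0], [414.0, 149.0, 166.0], [412.0, 148.0, 164.0], [410.0, 154.0, 163.0], [408.0, 153.0, 162.0], [394.0, 163.0, 180.0], [390.0, 163.0, 182.0], [389.0, 163.0, 180.0], [389.0, 163.0, 176.0]]
```

>>> play_rows([
  [19, -45, 0],
  [38, -89, 0],
  [38, -89, 40],
  [38, -89, 74],
  [38, -89, 74],
  [38, -89, 74],
], twist=[0, 0, 0, 0, 0, 0])

```text
time: 13.95
tool_pos: [378.0, 171.1, 213.9]
tcp_rot: [-0.0, 0.601, 0.8, 0.0]
contact_force: [0.7, -0.0, 0.4]
gripper_width: 43.4
finger_force: 0.0
```

```bash
python3 - <<'E'
from h import *
o=get_obs();print(o['time'],o['tool_pos'],o['tcp_rot'],o['joint_pos'],o['contact_force'])
E
```

```text
13.95 [378.03834082 171.08923811 213.88115222] [-2.85923059e-07  6.00620030e-01  7.99534602e-01  2.27830925e-05] [-0.6844849   0.04206278  0.16357301  2.12745843 -0.00830907  0.97260667
 -0.2341314 ] [ 0.69494418 -0.04527135  0.39075265]
```

>>> play_rows([
  [0, 0, -32],
  [33, 55, -32],
  [66, 109, -32],
  [99, 164, -32],
  [132, 218.6, -32],
  [132, 218.6, -32],
  [132, 218.6, 20],
  [132, 218.6, 20],
  [132, 218.6, 20],
], twist=[0, 3.2, 3.2, 3.2, 3.2, 3.2, 3.2, 3.2, 3.2], claw=0)

```text
time: 15.08
tool_pos: [551.5, 358.7, 195.8]
tcp_rot: [0.0, 0.623, 0.782, 0.001]
contact_force: [1.0, -0.3, 0.3]
gripper_width: 43.3
finger_force: 0.0
```

```bash
python3 - <<'E'
from h import *
o=get_obs();print(o['time'],o['tool_pos'],o['tcp_rot'])
for n in('side','top'):
    im,d=capture(n); save(n+'6',im)
a=cv2.imread('pics/side6.png')[180:280,270:370];b=cv2.imread('pics/top6.png')[180:280,230:330]
cv2.imwrite('pics/c6.png',np.hstack([cv2.resize(x,None,fx=4,fy=4,interpolation=2) for x in(a,b)]))
E
```

```text
15.075 [551.54448066 358.70817394 195.77017328] [3.23737269e-04 6.22812342e-01 7.82370160e-01 1.27083028e-03]
```

View pics/c6.png

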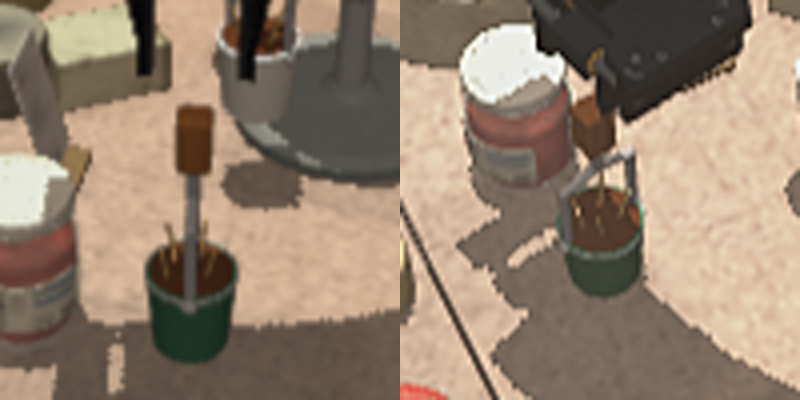

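>>> play_rows([
  [0, 0, 30],
  [0, 0, 50],
  [0, 0, 65],
  [0, 0, 65],
], twist=[0, 0, 0, 0])

```text
time: 15.68
tool_pos: [550.7, 358.6, 128.5]
tcp_rot: [-0.0, 0.623, 0.783, -0.0]
contact_force: [0.4, -0.4, -0.2]
gripper_width: 43.3
finger_force: 0.0
```

>>> play_rows([
  [0, 0, 0],
  [0, 0, 0],
  [0, 0, 0],
  [0, 0, 0],
  [0, 0, 0],
  [0, 0, 0],
], twist=[0, 0, 0, 0, 0, 0], claw=-1)

```text
time: 16.42
tool_pos: [551.3, 359.0, 129.1]
tcp_rot: [0.0, 0.623, 0.783, 0.001]
contact_force: [1.1, 0.3, 2.7]
gripper_width: 19.6
finger_force: 29.8
```

>>> play_rows([
  [0, 0, -10],
  [0, 0, -25],
  [0, 0, -50],
  [0, 0, -81],
  [0, 0, -81],
  [0, 0, -81],
], twist=[0, 0, 0, 0, 0, 0])

```text
time: 17.18
tool_pos: [550.1, 358.2, 208.5]
tcp_rot: [-0.0, 0.623, 0.783, -0.001]
contact_force: [-0.8, -0.3, -2.6]
gripper_width: 19.9
finger_force: 29.8
```

```bash
python3 - <<'E'
from h import *
o=get_obs();print(o['time'],o['tool_pos'],o['tcp_rot'],o['contact_force'],o['wrist_torque'],o['gripper_width'])
Rm=R.from_quat(np.r_[o['tcp_rot'][1:],o['tcp_rot'][0]]).as_matrix()
print('tool y ang',np.degrees(np.arctan2(Rm[1,1],Rm[0,1])))
for n in('side','top'):
    im,d=capture(n); save(n+'7',im); W=cloud(n,d); np.save(n+'7.npy',W); z=W[...,2]
    k=(abs(W[...,0]-551)<40)&(abs(W[...,1]-359)<40)
    for lo,hi in((110,190),(0,110)):
        w=W[k&(z>lo)&(z<hi)]; print(n,len(w),np.percentile(w,[2,50,98],axis=0).round().tolist() if len(w) else '')
E
```

```text
17.175 [550.054219   358.19967802 208.52238922] [-3.35875244e-04  6.22600783e-01  7.82539025e-01 -9.08989797e-04] [-0.80401698 -0.34651525 -2.62056565] [-0.12525707  0.07421155 -0.05082075] 19.86543398604327
tool y ang 12.987310892095303
side 522 [[526.0, 336.0, 112.0], [546.0, 371.0, 133.0], [574.0, 385.0, 187.0]]
side 220 [[519.0, 349.0, 0.0], [544.0, 376.0, 94.0], [570.0, 383.0, 109.0]]
top 510 [[524.0, 332.0, 112.0], [543.0, 360.0, 134.0], [572.0, 382.0, 187.0]]
top 226 [[515.0, 323.0, 0.0], [533.0, 363.0, 80.0], [582.0, 397.0, 107.0]]
```

>>> play_rows([
  [-9.7, -17.3, -2.5],
  [-19.3, -34.5, -2.5],
  [-29, -51.8, -2.5],
  [-38.7, -69, -2.5],
  [-48.4, -86.3, -2.5],
  [-58, -103.6, -2.5],
  [-67.7, -120.8, -2.5],
  [-77.4, -138, -2.5],
  [-87, -155.3, -2.5],
  [-96.7, -172.6, -2.5],
  [-104, -179.4, -2.5],
  [-111.3, -186.2, -2.5],
  [-118.5, -193, -2.5],
  [-125.8, -199.9, -2.5],
  [-133.1, -206.7, -2.5],
  [-140.4, -213.5, -2.5],
  [-140.4, -213.5, -2.5],
  [-140.4, -213.5, -2.5],
], twist=[4.2, 8.4, 12.6, 16.8, 21.1, 25.3, 29.5, 33.7, 38, 42.2, 42.2, 42.2, 42.2, 42.2, 42.2, 42.2, 42.2, 42.2])

```text
time: 19.52
tool_pos: [374.6, 174.2, 212.2]
tcp_rot: [-0.0, 0.863, 0.506, 0.0]
contact_force: [0.6, 0.5, -2.6]
gripper_width: 19.9
finger_force: 29.8
```

```bash
python3 - <<'E'
from h import *
o=get_obs();print(o['time'],o['tool_pos'],o['tcp_rot'],o['contact_force'],o['wrist_torque'],o['joint_pos'])
Rm=R.from_quat(np.r_[o['tcp_rot'][1:],o['tcp_rot'][0]]).as_matrix()
print('tool y ang',np.degrees(np.arctan2(Rm[1,1],Rm[0,1])))
for n in('side','top'):
    im,d=capture(n); save(n+'8',im); W=cloud(n,d); np.save(n+'8.npy',W)
a=cv2.imread('pics/side8.png')[90:230,310:440];b=cv2.imread('pics/top8.png')[150:290,330:470]
cv2.imwrite('pics/c8.png',np.hstack([cv2.resize(x,None,fx=2.95,fy=2.95,interpolation=2) for x in(a,b)]))
print([proj(n,[405.6,156,163.5]) for n in('side','top')])
E
```

```text
19.525 [374.55247301 174.20742973 212.20426026] [-1.11741961e-04  8.62517633e-01  5.06026833e-01  4.04739419e-04] [ 0.57412818  0.51355791 -2.63594703] [-0.03733281  0.07333215  0.02302119] [-0.82273605  0.03574482  0.29563084  2.13963698 -0.01292332  0.96699053
 -1.02960601]
tool y ang -29.200919958607507
[(np.float64(394.96920382052645), np.float64(171.34360922501745)), (np.float64(388.4426551033197), np.float64(220.61901567548296))]
```

View pics/c8.png

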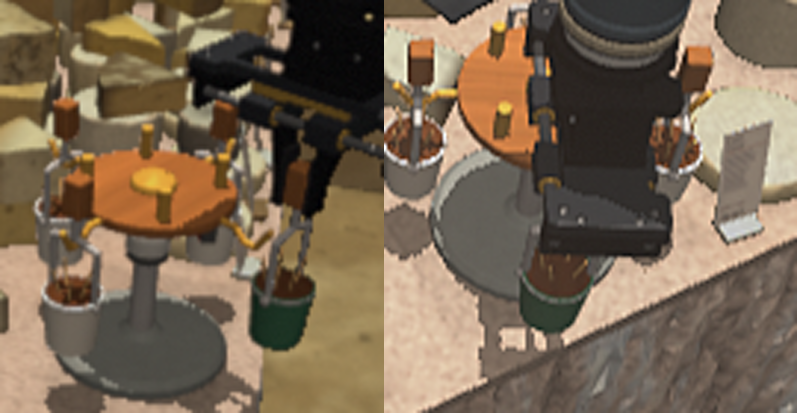

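```bash
python3 - <<'E'
from h import *
from scipy.optimize import least_squares
r=np.array([np.cos(np.radians(150.8)),np.sin(np.radians(150.8))]);t=np.array([-r[1],r[0]])
for n,c in(('side',(498.4,105.6)),('top',(496.3,104.0))):
    W=np.load(n+'8.npy');im=cv2.imread(f'pics/{n}8.png')[...,::-1].astype(int);z=W[...,2]
    q=W[...,:2]-c; a=q@r; b=q@t
    k=(abs(z-138)<5)&(abs(a-140)<40)&(abs(b)<45); P=np.stack([a[k],b[k]],-1)
    if len(P)>20:
        h=cv2.convexHull(P.astype(np.float32))[:,0]; print(n,'rim a,b',len(P),least_squares(lambda p:np.hypot(*(h-p).T)-27,[140,0],loss='soft_l1').x,np.percentile(z[k],[50]))
    k=(a>100)&(a<128)&(abs(b)<12)&(z>155)&(z<186)&(im[...,0]-im[...,2]>40); print('hook',[[*map(round,x)] for x in np.stack([a[k],b[k],z[k]],-1).tolist()])
    k=(abs(a-140)<15)&(abs(b)<35)&(z>150)&(z<198)&(np.ptp(im,axis=-1)<30)&(im.max(-1)>60); print('bail',[[*map(round,x)] for x in np.stack([a[k],b[k],z[k]],-1).tolist()][::2])
    k=(abs(a-140)<25)&(abs(b)<25)&(z>145)&(z<175)&(im[...,0]-im[...,2]>50);print('picks',[[*map(round,x)] for x in np.stack([a[k],b[k],z[k]],-1).tolist()][::2])
E
```

```text
side rim a,b 191 [141.42416065   0.88128081] [137.62788192]
hook [[119, -1, 180], [120, 3, 178], [123, 2, 180], [116, 0, 175], [120, -3, 178], [122, -1, 178], [123, 3, 177], [114, 0, 172], [116, 1, 172], [120, -1, 174], [121, 2, 173], [102, 2, 163], [112, 0, 167], [114, 1, 168], [117, 1, 169], [119, 1, 170], [101, -4, 162], [100, 2, 159], [103, 1, 161], [107, 0, 162], [109, 1, 163], [113, -1, 165], [115, 0, 166], [117, 2, 166], [101, 1, 157], [104, 0, 158], [107, 0, 160], [110, 0, 161], [111, 3, 161], [115, 0, 163], [109, -2, 158], [112, -3, 160], [112, 2, 158], [124, -8, 159], [126, -10, 158]]
bail [[140, 22, 190], [142, 28, 189], [142, -1, 197], [144, 4, 197], [143, 23, 188], [140, -1, 194], [144, -1, 196], [146, 7, 193], [145, 19, 188], [141, -3, 193], [144, 0, 192], [144, 12, 188], [142, 26, 181], [141, -8, 192], [143, -1, 190], [144, 23, 180], [141, -12, 191], [142, 23, 176], [140, -18, 190], [142, -13, 189], [138, 26, 171], [143, 27, 173], [142, -22, 190], [145, -17, 189], [144, 21, 172], [139, -24, 186], [144, -25, 189], [141, 23, 168], [144, 26, 168], [141, -23, 184], [141, 2
[... 360 characters left out ...]
 [139, -24, 150]]
picks [[116, 1, 172], [121, 2, 173], [119, 1, 170], [117, 2, 166], [127, 14, 160], [128, 15, 154], [130, 12, 153], [126, -10, 158], [126, -8, 151]]
top rim a,b 326 [141.19354167  -0.65263565] [137.77836413]
hook []
bail [[139, -25, 189], [139, -21, 189], [142, -25, 191], [141, -21, 190], [144, -25, 189], [143, -21, 188], [143, -25, 185], [146, -27, 184], [141, -22, 179], [142, -25, 175], [141, -21, 174], [143, -25, 173], [140, -20, 169], [141, -24, 168], [141, -26, 163], [142, -22, 165], [144, -24, 164], [139, -17, 158], [143, -26, 159], [142, -21, 157], [142, -25, 154], [142, 22, 157], [143, -25, 151], [142, 27, 153]]
picks [[139, -13, 150], [146, 18, 155], [147, 16, 152]]
```

>>> play_rows([
  [0, 4, 0],
  [0, 8, 0],
  [0, 12, 0],
  [0, 16, 0],
  [0, 20, 0],
  [0, 24, 0],
  [0, 28, 0],
  [0, 32, 0],
  [0, 36.2, 0],
  [0, 36.2, 0],
  [0, 36.2, 0],
], twist=[0, 0, 0, 0, 0, 0, 0, 0, 0, 0, 0])

```text
time: 21.0
tool_pos: [405.8, 156.3, 212.0]
tcp_rot: [-0.0, 0.863, 0.506, -0.0]
contact_force: [0.2, -0.7, -2.3]
gripper_width: 20.2
finger_force: 29.8
```

>>> play_rows([
  [0, 0, 5],
  [0, 0, 10],
  [0, 0, 14],
  [0, 0, 18],
  [0, 0, 20],
  [0, 0, 20],
  [0, 0, 20],
], twist=[0, 0, 0, 0, 0, 0, 0])

```text
time: 21.88
tool_pos: [406.1, 156.3, 192.2]
tcp_rot: [-0.0, 0.863, 0.506, 0.0]
contact_force: [-0.8, 0.3, -3.1]
gripper_width: 20.0
finger_force: 29.8
```

```bash
python3 - <<'E'
from h import *
o=get_obs();print(o['time'],o['tool_pos'],o['contact_force'],o['wrist_torque'])
r=np.array([np.cos(np.radians(150.8)),np.sin(np.radians(150.8))]);t=np.array([-r[1],r[0]])
im,d=capture('side');save('side9',im);W=cloud('side',d);im=im.astype(int);z=W[...,2]
q=W[...,:2]-np.array((498.4,105.6)); a=q@r; b=q@t
k=(abs(a-105)<22)&(abs(b)<32)&(z>110)&(z<186)&(np.ptp(im,axis=-1)<30)&(im.max(-1)>60); print('bail',[[*map(round,x)] for x in np.stack([a[k],b[k],z[k]],-1).tolist()][::2])
k=(a>100)&(a<128)&(abs(b)<8)&(z>155)&(z<186)&(im[...,0]-im[...,2]>40); print('hook',[[*map(round,x)] for x in np.stack([a[k],b[k],z[k]],-1).tolist()][::2])
E
```

```text
21.875 [406.05935321 156.26077049 192.1609286 ] [-0.8038728   0.27990161 -3.1489189 ] [-0.08660248  0.03703515 -0.05924318]
bail [[103, 0, 184], [108, 2, 185], [108, -2, 184], [105, -1, 180], [108, 4, 179], [107, 25, 170], [107, 1, 177], [106, 13, 171], [107, 21, 169], [107, -4, 176], [108, 4, 173], [109, 13, 169], [107, -3, 173], [109, 4, 171], [106, -10, 172], [107, -3, 170], [105, -13, 170], [107, -6, 168], [107, -20, 171], [108, -12, 168], [103, -22, 168], [107, -19, 168], [106, 22, 150], [102, -25, 166], [107, -23, 167], [106, 23, 146], [104, -26, 164], [108, -24, 165], [108, 25, 143], [105, -23, 160], [106, 25, 140], [104, -25, 158], [108, -22, 158], [106, 25, 137], [106, -24, 155], [106, 21, 135], [104, -24, 152], [108, -21, 152], [106, -26, 150], [102, 25, 126], [102, -24, 145], [105, -20, 144], [103, -25, 143], [107, -23, 144], [94, 19, 119], [99, 22, 119], [103, 24, 121], [105, -23, 140], [109, 25, 120], [105, -23, 137], [111, 23, 118], [107, -25, 136], [104, -24, 131], [107, -20, 131], [105, -25, 129], [101, -9, 119], [90, -19, 116], [107, -24, 126], [125, 20, 114], [91, -20, 114], [105, -24, 123], [97, -24, 115], [102, -22, 117], [107, -22, 120], [105, -27, 117], [108, -23, 117], [105, -27, 115], [111, -26, 117], [114, -22, 117], [118, -15, 115], [103, -27, 110], [108, -26, 113], [113, -25, 115], [117, -23, 115], [122, -22, 118], [123, -14, 114], [121, -19, 112], [125, -15, 113]]
hook [[118, 2, 178], [124, 1, 181], [119, -1, 177], [114, 0, 172], [119, 2, 173], [111, 1, 167], [119, -3, 172], [105, -1, 162], [109, 1, 163], [115, 0, 166], [101, 1, 157], [107, 1, 159], [113, -1, 163], [106, 2, 156], [111, 3, 157]]
```

>>> play_rows([
  [0, 0, 1.5],
  [0, 0, 2.5],
  [0, 0, 2.5],
], twist=[0, 0, 0])

```text
time: 22.3
tool_pos: [405.9, 156.2, 189.4]
tcp_rot: [-0.0, 0.863, 0.506, -0.0]
contact_force: [-0.6, -0.3, -2.1]
gripper_width: 19.6
finger_force: 29.8
```

>>> play_rows([
  [0, 0, 1],
  [0, 0, 1],
], twist=[0, 0])

```text
time: 22.55
tool_pos: [405.9, 156.2, 188.5]
tcp_rot: [-0.0, 0.863, 0.506, -0.0]
contact_force: [-0.3, -0.2, -3.2]
gripper_width: 19.8
finger_force: 29.8
```

>>> play_rows([
  [0, 0, 0.7],
  [0, 0, 0.7],
], twist=[0, 0])

```text
time: 22.8
tool_pos: [405.9, 156.2, 187.8]
tcp_rot: [-0.0, 0.863, 0.506, -0.0]
contact_force: [-0.1, 0.2, -2.5]
gripper_width: 19.9
finger_force: 29.8
```

>>> play_rows([
  [0, 0, 0.7],
  [0, 0, 0.7],
], twist=[0, 0])

```text
time: 23.05
tool_pos: [406.1, 156.3, 187.4]
tcp_rot: [-0.0, 0.863, 0.506, 0.0]
contact_force: [-0.3, 1.4, 0.1]
gripper_width: 19.3
finger_force: 29.8
```

>>> play_rows([
  [0, 0, 0.5],
  [0, 0, 0.5],
], twist=[0, 0])

```text
time: 23.3
tool_pos: [406.2, 156.6, 187.2]
tcp_rot: [-0.0, 0.863, 0.506, 0.001]
contact_force: [-2.3, 0.2, 4.9]
gripper_width: 19.8
finger_force: 29.8
```

>>> play_rows([
  [0, 0, -0.5],
  [0, 0, -0.5],
], twist=[0, 0])

```text
time: 23.55
tool_pos: [406.2, 156.5, 187.3]
tcp_rot: [-0.0, 0.863, 0.506, 0.0]
contact_force: [-0.0, 0.2, 2.4]
gripper_width: 19.9
finger_force: 29.8
```

>>> play_rows([
  [0, 0, 0],
  [0, 0, 0],
  [0, 0, 0],
  [0, 0, 0],
  [0, 0, 0],
  [0, 0, 0],
], twist=[0, 0, 0, 0, 0, 0], claw=0)

```text
time: 24.3
tool_pos: [406.0, 156.2, 187.1]
tcp_rot: [-0.0, 0.863, 0.506, 0.0]
contact_force: [0.1, 0.1, -0.0]
gripper_width: 43.5
finger_force: 0.0
```

>>> play_rows([
  [0, 0, -10],
  [0, 0, -25],
  [0, 0, -50],
  [0, 0, -90],
  [0, 0, -130],
  [0, 0, -130],
  [0, 0, -130],
], twist=[0, 0, 0, 0, 0, 0, 0])

```text
time: 25.18
tool_pos: [405.6, 156.0, 317.2]
tcp_rot: [-0.0, 0.863, 0.506, 0.0]
contact_force: [-0.5, 0.1, -0.2]
gripper_width: 43.7
finger_force: 0.0
```

```bash
python3 - <<'E'
from h import *
o=get_obs();print(o['time'],o['tool_pos'],o['contact_force'])
for n,c0 in(('side',(498.4,105.6)),('top',(496.3,104.0))):
    im,d=capture(n); save(n+'10',im); W=cloud(n,d);z=W[...,2];c0=np.array(c0)
    rr=np.hypot(*np.moveaxis(W[...,:2]-c0,-1,0))
    for lo,hi,r0,r1 in((199,209,50,70),(216,229,85,125)):
        n_,l,s,c=cv2.connectedComponentsWithStats(((z>lo)&(z<hi)&(rr<r1)&(rr>r0)).astype(np.uint8))
        for i in range(1,n_):
            if s[i,4]>8:
                w=W[l==i].mean(0); print(n,lo,s[i,4],w.round(1),np.hypot(*(w[:2]-c0)).round(1),np.degrees(np.arctan2(*(w[:2]-c0)[::-1])).round(1))
a=cv2.imread('pics/side10.png')[90:230,310:440];b=cv2.imread('pics/top10.png')[150:290,330:470]
cv2.imwrite('pics/c10.png',np.hstack([cv2.resize(x,None,fx=2.95,fy=2.95,interpolation=2) for x in(a,b)]))
E
```

```text
25.175 [405.62203645 156.00669401 317.23845579] [-0.48134979  0.05984085 -0.22996392]
side 199 13 [515.   46.9 203.1] 61.0 -74.2
side 199 18 [555.9 122.3 202.9] 59.9 16.2
side 199 17 [440.9  88.8 202.7] 59.9 -163.7
side 199 18 [482.6 163.3 203.2] 59.8 105.3
side 216 39 [590.1  56.4 220.8] 104.0 -28.2
side 216 40 [447.7  16.1 221.2] 102.8 -119.5
side 216 56 [549.1 198.9 221.4] 106.2 61.5
side 216 56 [405.8 158.6 221.4] 106.7 150.2
top 199 25 [553.8 120.5 203.7] 59.8 16.0
top 199 25 [480.6 161.3 203.8] 59.4 105.3
top 199 27 [439.1  87.6 203.8] 59.5 -164.0
top 216 32 [587.5  57.8 221.9] 102.2 -26.9
top 216 75 [546.4 196.8 222.4] 105.5 61.6
top 216 20 [440.7   7.2 222.3] 111.6 -119.9
top 216 86 [403.4 156.3 222.2] 106.6 150.6
```

View pics/c10.png

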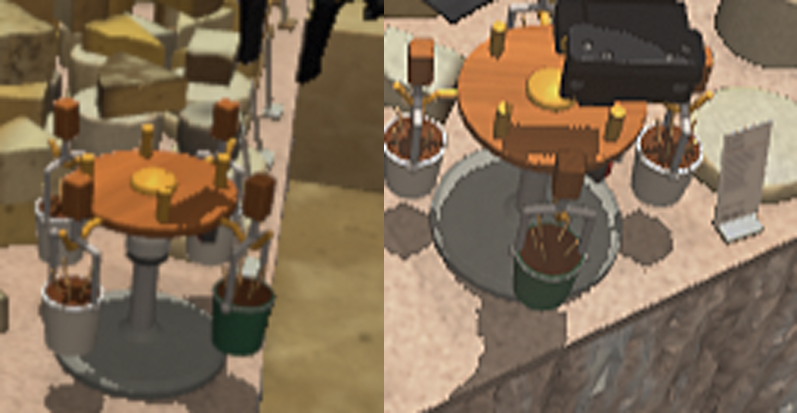

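```bash
python3 -c "
from workcell import *
print(close_job())"
```

```text
the job is handed in; nothing more can be done
None
```

I turned the carousel about 106° to the buffer, hung the green pail upright on the empty hook, let go and handed the job in at about 25 s. The last pictures showed the carousel still within about 0.5° of where it stopped against the buffer. The judge's verdict was not reported back.

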